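# Load the battery dock and lock its carriage home

### The job

Put every battery pack from the bench upright into a bay of the dock's carriage, one pack to a bay, and press all three hinged covers down until they snap shut and stay shut, the cover of an empty bay too. Only when all that is done, push the carriage fully home towards the charger head, and after that flip the cam lever all the way over to lock it. Leave the bottle, the can, the spanner and the propeller alone.

Things in the scene. Friction and masses are not known exactly. Their poses are not given: they have to be found in the camera images.
- pack0: battery pack: black plastic block with grey top, 100 long (its x) x 48 wide (its y) x 46 high, 0.45 kg; origin at the centre of its underside, z up; the two ends are alike. Two or three packs are present; any pack may go into any bay. Best gripped across its 48 mm width by the upper 25 mm
- pack1: another battery pack, the same
- pack2: another battery pack, the same
- dock: battery dock fixed to the bench: dark base plate 150 (x) x 470 (y) x 8, two rails, a grey charger head (150 x 50 x 85 high) at its +y end, a sliding carriage on the rails. Origin on the bench, mid-way between the rails, 235 mm from the charger head's centre. Its x points away from the robot (yaw varies a little), its y towards the charger head; bays, covers and lever follow these axes
- carriage (a joint): slide of the grey carriage (150 x 300, rim 51 above the bench) along the dock's +y: 0 = pulled out for loading (as at the start), 0.100 = fully home at the charger head. Moves with about 3 N, stays where it is left
- carriage_handle (a point): middle of the steel handle bar (14 mm thick, 90 long along the dock's x, 65 above the bench) on the -y end of the carriage, 40 mm out from its end wall; push it along the dock's +y
- bay0 (a point): centre of the inner floor of the bay farthest from the charger head, 35 above the bench. A bay holds one pack lengthwise along the dock's x: 116 x 65 inside, open top, rim 16 high, beyond the rim a post 48 high on the robot's side (hinge) and one 54 high on the far side (sprung catch). Bays are 95 mm apart
- bay1 (a point): the same for the middle bay
- bay2 (a point): the same for the bay nearest to the charger head
- cover0 (a joint): hinge of the cover over bay0: aluminium flap 134 long, 44 wide, 4 thick, with a 13 mm tongue at its free end. 0 = shut, level over the pack, held by a snap catch; about 1.7 = open, leaning slightly to the robot. Sprung: let go before the catch has snapped (below 0.03) it springs open again. Press its upper face 110 to 130 mm from the hinge; the catch takes about 6 N
- cover1 (a joint): the same for the cover over bay1
- cover2 (a joint): the same for the cover over bay2
- cover0_hinge (a point): middle of the hinge axis of cover0, 87 above the bench, 67 mm from the bay's centre towards the robot; the axis runs along the dock's y and the flap swings up and towards the robot as it opens
- cover1_hinge (a point): the same for cover1
- cover2_hinge (a point): the same for cover2
- lever (a joint): cam lever at the far (+x) side of the dock, turning about the dock's x axis: 0 = free, leaning 0.75 rad from upright to the dock's -y; 1.5 = locked, leaning 0.75 rad to +y towards the charger head. Stays where it is left; needs about 2 N at the grip. Its nose rises behind the carriage's end and can do so only when the carriage is home
- lever_pivot (a point): point on the lever's axis under its grip, 16 above the bench
- lever_tip (a point): near the end of the lever's black round grip (20 mm thick, its end cap reaches 10 mm past this point), 100 mm from the pivot
- cleaner: bystander: white bottle 60 across, 160 high; origin at its underside
- grease_can: bystander: steel can 80 across, 90 high; origin at its underside
- spanner: bystander: spanner lying on the bench; origin at its underside
- propeller: bystander: dark three-bladed propeller lying on its hub, 190 across, 70 high; origin at its underside
There are look-alikes about, which are no part of the job. What is shaped like the pack1 but orange or pink is not meant.

How it is judged:
By the outcome, as a careful person would: the job done as asked, in the order asked, and still so for the second after the job is handed in, with the robot touching nothing.
Of pack0, pack1, pack2 only 2 to 3 are there at a start; the rules pass over those that are not, and their reading is None.
At some moment in a run one of pack0, pack1, pack2 may be knocked a few centimetres aside while the robot is not near it.
Once in a run the grip may slacken for a moment while it holds something.
It also fails if it takes over 210 s, if anything falls off the work surface, if the arm or the gripper's body presses on something with over 40 N, if the wrist force passes 120 N, or if a joint passes its speed limit or range.

### The arm

A 6-joint arm with a two-finger parallel gripper is mounted at the origin on the work surface. World frame = base frame: x ahead of the robot, y to its left, z up, the work surface at z = 0. Lengths are in m, angles in rad, forces in N, time in s.
With the tool pointing down it reaches from about 0.25 to 0.775 m from the base axis. Payload 4 kg.
Tool frame: the origin (TCP) lies on the centre line of the jaws, within the pads' length; the fingertips stand robot.tips_ahead ahead of it and the grasp point (between the pads) lies 8 mm behind it (robot.tips_ahead is the distance from the TCP to the fingertips, in m); z points along the fingers, y is the line along which they close (so a half turn about z gives the same grasp; the last joint's range is limited). The gripper opens to 94 mm and grips with 3 to 60 N. Pads are 16 mm wide; open, the fingers measure 119 mm over their backs; the gripper's body (75 mm by 177 mm) begins 78 mm behind the grasp point.
Start: joints at [1.05, 0.087, 1.371, -0, 1.684, -0.103], TCP at [0.223, 0.503, 0.217] pointing down, gripper open.
Joint ranges: [-3.1, 3.1], [-0.76, 2.03], [0.27, 2.55], [-1.08, 4.22], [0.17, 2.65], [-2.57, 2.57]. Speed limits (rad/s): [2.79, 2.79, 3.14, 3.14, 3.14, 3.14].

### API

Orientations are given as [roll, pitch, yaw] about the fixed x, y, z axes, in that order (R = Rz(yaw) Ry(pitch) Rx(roll)).
In Python, from bench import robot, snapshot, close_job, spotter gives the robot as it stands. The module is installed in compiled form; this text tells all that it offers.
- The arm moves only by the tool servo_tool, never from a script. Its argument "commands" is one flat list of numbers, 7 for each row, row after row: the shift along the tool's x, y, z in m, then the turn, a rotation vector about the tool's x, y, z in degrees, then the finger opening in m, from 0 to 0.094. In form: [x, y, z, ax, ay, az, grip, x, y, z, ax, ay, az, grip, ...]. A call has 1 to 10 rows; each row is the pose to reach, as a shift and turn from the pose commanded when the call began, along the tool's axes at that moment; what a row does not reach only later rows make up. A row lasts 1/8 s, in which the tool goes at most 62.5 mm and 10.7 degrees, less where a joint would pass 70% of its speed; a pose out of reach is approached as far as the arm can. A call with a gripper value outside its range is refused whole. The fingers move at their own pace and stop on an object; the grip force is fixed at half the most. Time passes only in rows, so rows that repeat a pose let the fingers close. It gives the time, the measured TCP pose, the force, the opening and the grip force at its end, in the units of the state.
- robot.get_obs(): the state, without advancing time (a new reading comes with each control period).
- snapshot(name): name is "side" or "top"; returns a dict with "img" (400x640x3 uint8, blue, green, red), "camera_matrix" (3x3 intrinsics, pixels), "k1" (the pictures are not rectified: a ray, as slopes to the right and down, at radius r is drawn at 1 + k1 r^2 times it, then the intrinsics apply), "extrinsics" (4x4, takes a point from camera to world coordinates). Camera axes: x right, y down, z forward; pixel columns grow to the right and rows downward; lengths in m; the calibration is good to about 2 mm. A picture is of the moment at which its call begins. There is no depth.
- close_job(): hands the job in; it is judged then, once.
Trained networks look in a picture, given as the dict that the camera call returned (one of the last four; its "shot" number tells which), for a name from the list of things; names that differ only in an ending like _2 or _b are one class to them, and where a whole thing is asked for, a point or a joint stands for the part that bears it (a point fixed in the world has none). Each returns a list of dicts, best first, with "conf" (0 to 1); they miss things now and then, are a little off and sometimes report something else, mostly with a low value. They report only what shows in the picture. A call takes as long as a camera call. They do not tell look-alikes from the thing itself.
- spotter.trace(name, picture): "region" (400x640 bool, what is visible of it) and "box" ([left, top, width, height] in pixels, round what is visible of it).
The state is a dict: "time": time; "joint_positions": joint angles; "qvel": joint speeds; "joint_torque": joint torques, N m; "tool_pos": TCP position; "ee_rot": TCP orientation; "wrist_force": force on the tool from outside, world axes, zero at the start; "wrist_torque": the same for the moment, N m; "width": finger opening in m; "finger_force": force on a finger pad.
Only numpy, scipy, OpenCV 4.12 (cv2) and the standard library are available. Lean on these libraries where they do the work, as an engineer would, in place of code of your own. Each camera call takes 0.05 s, during which the arm holds its last target. There are 200 camera calls.

## Working session

There is one attempt and no reset: what is moved stays moved. The work goes in short steps, Python scripts to look and compute and a tool call to move; the robot and the scene stay as the last step left them, time stands still between calls to the robot, and variables do not carry over. Pictures are saved under pics/ and viewed, at most 16 in all, crops included, and the job is handed in when it is done.

Besides the shell and the picture viewer there is one more tool, called after "Emit:" as name(argument=value, ...) on one line, values as JSON. servo_tool: Moves the arm, as the interface text tells. Its arguments: {"type":"object","properties":{"commands":{"type":"array","items":{"type":"number"}}},"required":["commands"]}

```bash
mkdir -p pics; ls
cat > h.py <<'E'
import numpy as np, cv2
from bench import robot, snapshot, close_job, spotter
from scipy.spatial.transform import Rotation as R
def ray(s,uv):
    K=s["camera_matrix"];E=s["extrinsics"]
    d=np.array([(uv[0]-K[0,2])/K[0,0],(uv[1]-K[1,2])/K[1,1]]);u=d.copy()
    for _ in range(30): u=d/(1+s["k1"]*(u@u))
    return E[:3,3],E[:3,:3]@np.array([u[0],u[1],1.])
def atz(s,uv,z):
    o,d=ray(s,uv); return o+d*(z-o[2])/d[2]
def proj(s,p):
    K=s["camera_matrix"];E=s["extrinsics"];c=E[:3,:3].T@(np.array(p,float)-E[:3,3]);u=c[:2]/c[2];u=u*(1+s["k1"]*(u@u))
    return np.array([K[0,0]*u[0]+K[0,2],K[1,1]*u[1]+K[1,2]])
def tri(s1,a,s2,b):
    o1,d1=ray(s1,a);o2,d2=ray(s2,b);M=np.stack([d1,-d2],1);t=np.linalg.lstsq(M,o2-o1,rcond=None)[0]
    p,q=o1+d1*t[0],o2+d2*t[1];return (p+q)/2,np.linalg.norm(p-q)
E
python3 - <<'E'
from h import *
for n in("side","top"):
    s=snapshot(n);cv2.imwrite(f"pics/{n}0.png",s["img"])
    print(n,s["extrinsics"].round(3).tolist(),s["camera_matrix"].round(1).tolist(),s["k1"])
    for k in("pack0","dock","carriage_handle","lever_tip","cover0"):
        print(k,[(np.round(d["conf"],2),np.array(d["box"]).tolist()) for d in spotter.trace(k,s)][:6])
o=robot.get_obs();print(o,robot.tips_ahead)
E
```

```text
pics
side [[0.992, -0.079, 0.103, 0.368], [-0.13, -0.651, 0.748, -1.128], [0.009, -0.755, -0.656, 1.117], [0.0, 0.0, 0.0, 1.0]] [[401.8, 0.0, 316.5], [0.0, 401.8, 199.2], [0.0, 0.0, 1.0]] 0.01899659205614812
pack0 [(np.float64(0.91), [300.0, 330.0, 36.7, 31.6]), (np.float64(0.84), [341.5, 305.4, 34.7, 30.2]), (np.float64(0.79), [295.9, 296.8, 30.6, 23.2]), (np.float64(0.77), [333.0, 271.5, 31.9, 15.2])]
dock [(np.float64(0.66), [313.1, 156.1, 54.2, 86.4])]
carriage_handle [(np.float64(0.76), [307.4, 153.3, 45.1, 82.3]), (np.float64(0.73), [296.6, 296.8, 31.4, 22.3])]
lever_tip [(np.float64(0.59), [355.5, 209.6, 8.3, 10.1]), (np.float64(0.42), [334.0, 270.1, 32.6, 16.1]), (np.float64(0.36), [309.9, 182.1, 5.7, 28.5])]
cover0 [(np.float64(0.63), [296.0, 296.8, 32.8, 22.6]), (np.float64(0.54), [310.0, 181.7, 2.5, 29.0]), (np.float64(0.49), [312.6, 168.9, 5.9, 5.4])]
top [[0.011, -0.997, 0.079, 0.434], [-1.0, -0.013, -0.024, 0.032], [0.025, -0.079, -0.997, 1.284], [0.0, 0.0, 0.0, 1.0]] [[363.4, 0.0, 321.7], [0.0, 363.4, 197.7], [0.0, 0.0, 1.0]] 0.012197286867544224
pack0 [(np.float64(0.7
[... 450 characters left out ...]
8.7])]
{'time': 0.6, 'joint_positions': array([ 1.04990704e+00,  8.71569344e-02,  1.37071281e+00, -1.31841078e-05,
        1.68358951e+00, -1.03100730e-01]), 'qvel': array([ 0.00015859, -0.0017467 , -0.00188036,  0.00043992, -0.00168115,
       -0.000423  ]), 'joint_torque': array([-1.19341559e-03, -3.39784205e+01, -3.02415311e+01,  7.18209799e-02,
        2.37905374e-02, -1.17882186e-05]), 'tool_pos': array([0.22317225, 0.50270105, 0.21652293]), 'ee_rot': array([3.14146131e+00, 2.67599795e-05, 2.72380261e+00]), 'wrist_force': array([ 0.38573455,  0.96512958, -0.4016843 ]), 'wrist_torque': array([ 0.03249314, -0.06070443, -0.06138035]), 'finger_force': 0.0, 'width': 0.0942017001500108} 0.011
```

Run:
```python
import cv2
a=cv2.imread("pics/side0.png");b=cv2.imread("pics/top0.png")
cv2.imwrite("pics/a.png",cv2.resize(a[130:380,220:470],(600,600),interpolation=2))
cv2.imwrite("pics/b.png",cv2.resize(b[100:300,190:510],(800,500),interpolation=2))
```

```text
(no output)
```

View pics/a.png

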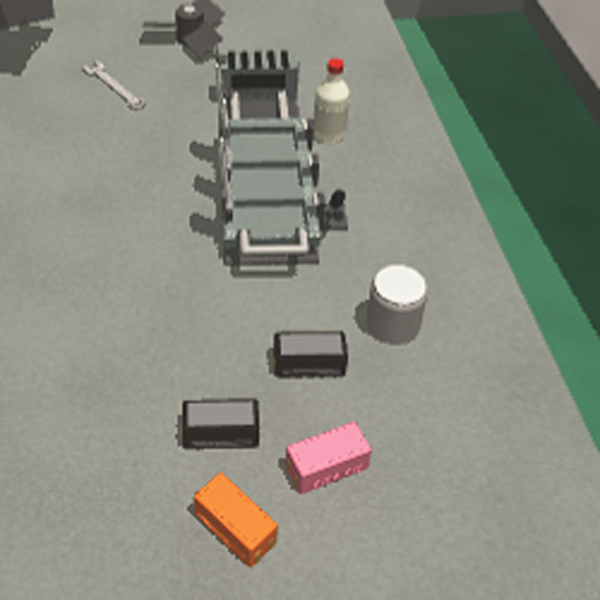

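View pics/b.png

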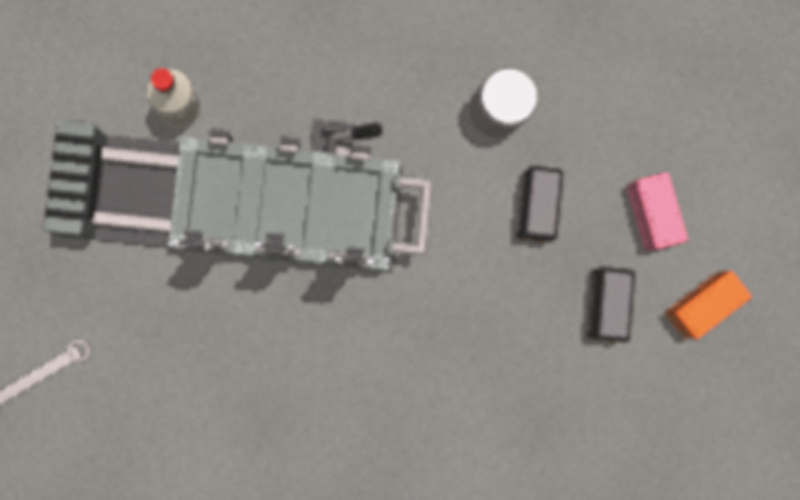

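```bash
cat > fit.py <<'E'
from h import *
from scipy.optimize import least_squares
def rot(y): return np.array([[np.cos(y),-np.sin(y)],[np.sin(y),np.cos(y)]])
def D(q,p): # dock frame -> world
    p=np.array(p,float);w=np.empty(3);w[:2]=q[:2]+rot(q[2])@p[:2];w[2]=p[2];return w
def packs(s,z=.046):
    out=[]
    for d in spotter.trace("pack0",s):
        m=d["region"]; im=s["img"].astype(int)
        if np.ptp(im[m].mean(0))>30 or d["conf"]<.3: continue
        c,(a,b),_=r=cv2.minAreaRect(np.argwhere(m)[:,::-1].astype(np.float32))
        g=m&(im.mean(2)>75)
        if g.sum()<20: continue
        r=cv2.minAreaRect(np.argwhere(g)[:,::-1].astype(np.float32))
        P=np.array([atz(s,p,z)[:2] for p in cv2.boxPoints(r)])
        e=[P[1]-P[0],P[2]-P[1]];L=[np.linalg.norm(v) for v in e];k=int(np.argmax(L))
        v=e[k]*np.sign(e[k][0]);out.append((d["conf"],P.mean(0),np.arctan2(v[1],v[0]),L[k],L[1-k],int(g.sum()),int(im[g].mean())))
    return out
E
python3 - <<'E'
from fit import *
S={n:snapshot(n) for n in("side","top")}
for n in S:
    for p in packs(S[n]): print(n,[np.round(x,4) for x in p])
T=lambda x,y:np.array([190+x/2.5-.3,100+y/2.5-.3])
G=lambda x,y:np.array([220+x/2.4-.3,130+y/2.4-.3])
# params x,y,yaw, c(carriage centre y offset)
def model(q):
    c=q[3];f=lambda x,y,z:D(q,[x,y,z])
    return f
obs=[("top",T(427,182),lambda q:(.045,q[3]-.19,.072)),("top",T(423,249),lambda q:(-.045,q[3]-.19,.072)),
("side",G(243,246),lambda q:(-.045,q[3]-.19,.072)),("side",G(307,246),lambda q:(.045,q[3]-.19,.072))]
for i,x,y in((0,358,148),(1,290,142),(2,220,135)): obs.append(("top",T(x,y),lambda q,i=i:(.07,q[3]+.095*(i-1),.089)))
fun=lambda q:np.concatenate([proj(S[n],D(q,m(q)))-uv for n,uv,m in obs])
q0=[.45,.15,-.09,-.04]
r=least_squares(lambda q:np.append(fun(q),(q[3]+.04)*500),q0);print(r.x,r.fun.round(1))
q=r.x;np.save("q.npy",q)
out=[]
for n,(u0,v0,w,h),k in(("top",(205,140,160,75),5),("side",(300,145,75,105),5.5)):
    im=cv2.resize(S[n]["img"][v0:v0+h,u0:u0+w],None,fx=k,fy=k,interpolation=2)
    def pt(p,col):
        a=(proj(S[n],D(q,p))-[u0,v0]+.5)*k;cv2.circle(im,(int(a[0]),int(a[1])),2,col,-1)
    for x in(-1,1):
        for y in(-1,1):
            pt((.075*x,q[3]+.15*y,.051),(0,0,255)); pt((.075*x,.235+.025*y,.085),(0,255,255)); pt((.075*x,.235*y,.008),(255,0,255))
        pt((.045*x,q[3]-.19,.065),(255,0,0))
        for i in(-1,0,1):
            pt((.067*x,q[3]+.095*i,.087),(0,255,0))
            for y in(-1,1): pt((.058*x,q[3]+.095*i+.0325*y,.051),(255,255,0))
    cv2.imwrite(f"pics/ov_{n}.png",im[:600,:800])
print(proj(S["top"],[0,0,0]))
E
```

```text
side [np.float64(0.92), array([ 0.5962, -0.3124]), np.float64(-0.1224), np.float64(0.0952), np.float64(0.0789), np.int64(284), np.int64(130)]
side [np.float64(0.73), array([ 0.4577, -0.4097]), np.float64(-0.0746), np.float64(0.0999), np.float64(0.0768), np.int64(338), np.int64(131)]
top [np.float64(0.63), array([ 0.4584, -0.39  ]), np.float64(-0.0971), np.float64(0.0955), np.float64(0.0395), np.int64(309), np.int64(129)]
top [np.float64(0.6), array([ 0.5944, -0.2865]), np.float64(-0.0959), np.float64(0.1026), np.float64(0.055), np.int64(341), np.int64(128)]
[ 0.59901367  0.10473977 -0.10896665 -0.04      ] [ 0.4 -0.5 -1.  -0.8  1.1 -0.1 -0.8 -0.4  1.2  1.5  0.1  0.4 -0.4 -0.3
 -0. ]
[320.2477382  353.96833883]
```

View pics/ov_top.png

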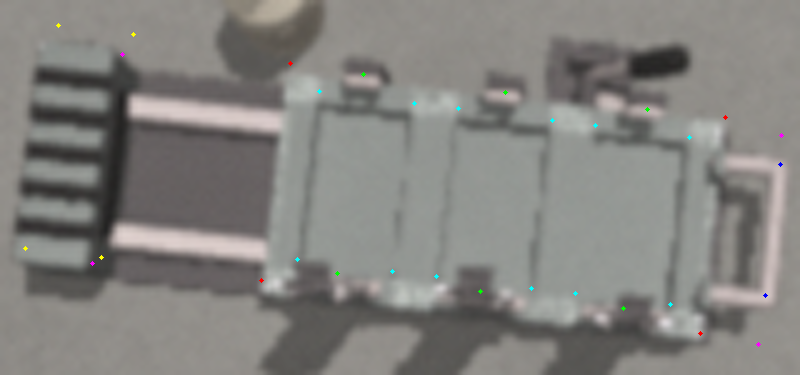

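View pics/ov_side.png

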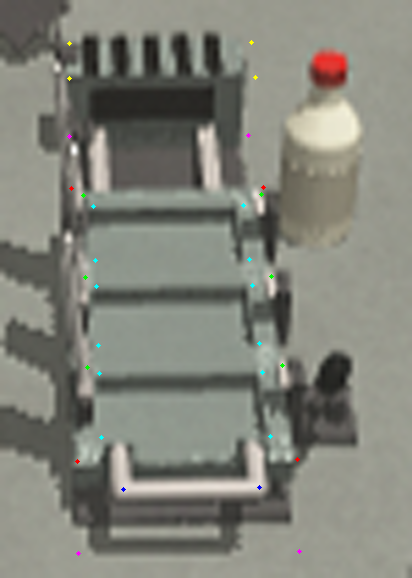

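Run:
```python
from fit import *
S={n:snapshot(n) for n in("side","top")}
T=lambda x,y:np.array([205+x/5-.5,140+y/5-.5])
G=lambda x,y:np.array([300+x/5.5-.5,145+y/5.5-.5])
obs=[]
A=lambda n,uv,m:obs.append((n,uv,m))
for uv,sx,sy in(((292,78),1,1),((724,122),1,-1),((703,337),-1,-1),((266,293),-1,1)): A("top",T(*uv),lambda q,a=sx,b=sy:(.075*a,q[3]+.15*b,.051))
for uv,sx,sy in(((38,38),1,1),((117,47),1,-1),((97,268),-1,-1),((17,262),-1,1)): A("top",T(*uv),lambda q,a=sx,b=sy:(.075*a,.235+.025*b,.085))
A("top",T(780,162),lambda q:(.045,q[3]-.19,.065));A("top",T(768,298),lambda q:(-.045,q[3]-.19,.065))
A("side",G(112,487),lambda q:(-.045,q[3]-.19,.065));A("side",G(262,487),lambda q:(.045,q[3]-.19,.065))
A("side",G(63,75),lambda q:(-.075,.21,.085));A("side",G(245,75),lambda q:(.075,.21,.085))
A("side",G(75,190),lambda q:(-.075,q[3]+.15,.051));A("side",G(297,462),lambda q:(.075,q[3]-.15,.051));A("side",G(74,462),lambda q:(-.075,q[3]-.15,.051))
fun=lambda q:np.concatenate([proj(S[n],D(q,m(q)))-uv for n,uv,m in obs])
r=least_squares(fun,[.59,.1,-.1,-.04],loss="soft_l1");print(r.x);print(fun(r.x).reshape(-1,2).round(1).tolist())
q=r.x;np.save("q.npy",q)
k=5
im=cv2.resize(S["top"]["img"][140:215,205:365],None,fx=k,fy=k,interpolation=2)
im2=cv2.resize(S["side"]["img"][145:190+60,300:375],None,fx=5.5,fy=5.5,interpolation=2)
def pt(p,col):
    for n,I,o,k in(("top",im,(205,140),5),("side",im2,(300,145),5.5)):
        a=(proj(S[n],D(q,p))-o+.5)*k;cv2.circle(I,(int(a[0]),int(a[1])),2,col,-1)
for x in(-1,1):
    for i in(-1,0,1):
        pt((.067*x,q[3]+.095*i,.087),(0,255,0))
        for y in(-1,1): pt((.058*x,q[3]+.095*i+.0325*y,.051),(0,0,255))
C=np.zeros((600,800,3),np.uint8);C[:375]=im[:,:800];cv2.imwrite("pics/c.png",C)
C=np.zeros((578,800,3),np.uint8);C[:,:412]=im2[:578];cv2.imwrite("pics/c2.png",C)
for i in range(3): print("bay",i,D(q,(0,q[3]+.095*(i-1),.035)).round(4))
# lever tip triangulation
print("tip",tri(S["top"],T(675,60),S["side"],G(335,365)), D(q,(0,q[3]-.19,.065)))
```

```text
[ 0.59467407  0.1119362  -0.09180917 -0.04792096]
[[-0.6, -0.9], [0.1, -0.5], [0.1, -0.1], [-0.5, -0.4], [1.3, -0.0], [0.6, -0.2], [-1.0, 0.3], [-0.3, -0.1], [0.2, 0.8], [0.1, -0.1], [1.9, 0.8], [-0.7, 0.2], [-0.7, -0.1], [-0.1, -0.6], [-2.2, 0.1], [-0.3, -0.5], [0.2, 0.4]]
bay 0 [ 0.5816 -0.0304  0.035 ]
bay 1 [0.5903 0.0642 0.035 ]
bay 2 [0.599  0.1588 0.035 ]
tip (array([ 0.68240822, -0.05407468,  0.09996194]), np.float64(0.0009432454246890196)) [ 0.57286142 -0.12498276  0.065     ]
```

View pics/c.png

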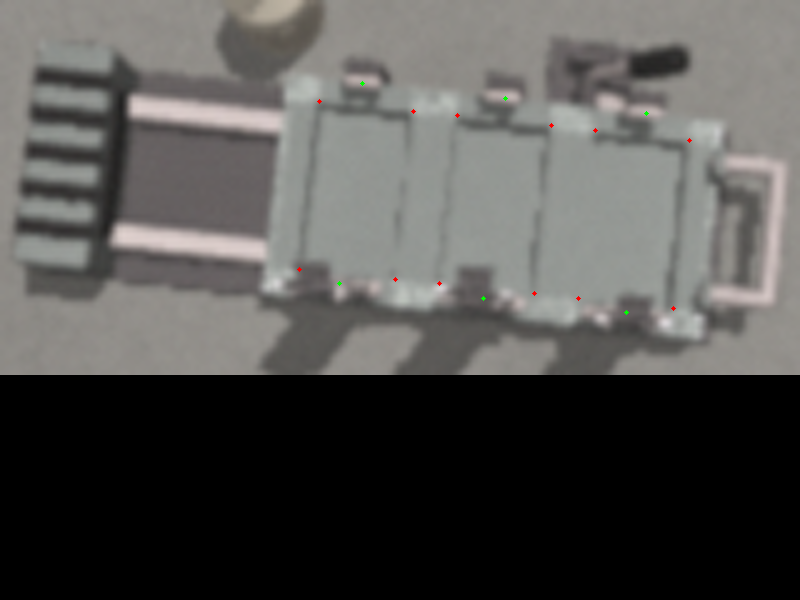

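```bash
cat > plan.py <<'E'
from fit import *
q=np.load("q.npy")
def plan(*targets):
    o=robot.get_obs();p=o["tool_pos"];Rt=R.from_euler("xyz",o["ee_rot"])
    print("t",round(o["time"],2),"p",p.round(4),"rpy",o["ee_rot"].round(3),"F",o["wrist_force"].round(1),"w",round(o["width"],4),"j",o["joint_positions"].round(2))
    for t in targets:
        d=Rt.inv().apply(np.array(t[:3])-p)
        a=(Rt.inv()*R.from_euler("xyz",[np.pi,0,t[3]])).as_rotvec(degrees=True)
        print(d.round(4).tolist(),a.round(1).tolist())
E
python3 - <<'E'
from plan import *
Y=np.pi-.094
plan((.223,.503,.30,Y),(.594,-.2865,.20,Y),(.594,-.2865,.033,Y))
print("leverpiv",(rot(q[2]).T@(np.array([.6824,-.0541])-q[:2])).round(4))
E
```

```text
t 0.9 p [0.2232 0.5027 0.2165] rpy [3.141 0.    2.724] F [ 0.5 -0.3  0.1] w 0.094 j [ 1.05  0.09  1.37 -0.    1.68 -0.1 ]
[0.0003, 0.0002, -0.0835] [0.0, 0.0, -18.6]
[-0.6591, -0.5709, 0.0165] [0.0, 0.0, -18.6]
[-0.6591, -0.5709, 0.1835] [0.0, 0.0, -18.6]
leverpiv [ 0.1026 -0.1573]
```

Emit:
servo_tool(commands=[0,0,-0.084,0,0,-10,0.094,0,0,-0.084,0,0,-18.6,0.094,-0.33,-0.285,-0.084,0,0,-18.6,0.094,-0.33,-0.285,-0.084,0,0,-18.6,0.094,-0.659,-0.571,-0.084,0,0,-18.6,0.094,-0.659,-0.571,-0.084,0,0,-18.6,0.094,-0.659,-0.571,-0.084,0,0,-18.6,0.094,-0.659,-0.571,-0.084,0,0,-18.6,0.094,-0.659,-0.571,-0.084,0,0,-18.6,0.094,-0.659,-0.571,-0.084,0,0,-18.6,0.094])

```text
time: 2.15
tool_pos: [0.4363, 0.0482, 0.3009]
ee_rot: [3.141, 0.001, 3.048]
wrist_force: [0.9, 1.3, 0.0]
width: 0.0939
finger_force: 0.0
```

Emit:
servo_tool(commands=[0,0,0,0,0,0,0.094])

```text
time: 2.28
tool_pos: [0.4368, 0.0464, 0.2998]
ee_rot: [-3.141, -0.001, 3.04]
wrist_force: [-0.8, 0.3, -0.9]
width: 0.0938
finger_force: 0.0
```

Run:
```python
from plan import *
Y=np.pi-.094
plan((.594,-.2865,.10,Y),(.594,-.2865,.033,Y))
```

```text
t 2.27 p [0.4368 0.0464 0.2998] rpy [-3.141e+00 -1.000e-03  3.040e+00] F [-0.8  0.3 -0.9] w 0.0938 j [-0.02 -0.16  1.45 -0.    1.86 -1.49]
[-0.1903, -0.3152, 0.1999] [-0.1, -0.1, -0.4]
[-0.1904, -0.3151, 0.2669] [-0.1, -0.1, -0.4]
```

Emit:
servo_tool(commands=[-0.19,-0.315,0.1,0,0,0,0.094,-0.19,-0.315,0.1,0,0,0,0.094,-0.19,-0.315,0.1,0,0,0,0.094,-0.19,-0.315,0.1,0,0,0,0.094,-0.19,-0.315,0.1,0,0,0,0.094,-0.19,-0.315,0.1,0,0,0,0.094,-0.19,-0.315,0.1,0,0,0,0.094,-0.19,-0.315,0.1,0,0,0,0.094,-0.19,-0.315,0.1,0,0,0,0.094])

```text
time: 3.4
tool_pos: [0.5961, -0.2792, 0.2024]
ee_rot: [-3.141, 0.002, 3.051]
wrist_force: [-0.2, 0.7, -0.1]
width: 0.0937
finger_force: 0.0
```

Run:
```python
from plan import *
for n in("top","side"):
    s=snapshot(n)
    for p in packs(s): print(n,[np.round(x,4) for x in p])
Y=np.pi-.094
plan((.594,-.2865,.033,Y))
```

```text
top [np.float64(0.73), array([ 0.5998, -0.2818]), np.float64(-0.519), np.float64(0.1056), np.float64(0.0299), np.int64(86), np.int64(119)]
top [np.float64(0.62), array([ 0.496 , -0.3835]), np.float64(1.1158), np.float64(0.0504), np.float64(0.0326), np.int64(94), np.int64(125)]
side [np.float64(0.68), array([ 0.4541, -0.4093]), np.float64(-0.1241), np.float64(0.1017), np.float64(0.0794), np.int64(394), np.int64(135)]
t 3.6 p [ 0.5958 -0.28    0.2021] rpy [-3.141e+00  2.000e-03  3.050e+00] F [-0.6 -0.6 -0.6] w 0.0936 j [-0.53  0.33  1.11  0.    1.7  -2.  ]
[0.0016, -0.0065, 0.1691] [-0.0, 0.1, 0.1]
```

Emit:
servo_tool(commands=[0.002,-0.004,0.06,0,0,0,0.094,0.002,-0.004,0.12,0,0,0,0.094,0.002,-0.004,0.15,0,0,0,0.094,0.002,-0.004,0.169,0,0,0,0.094,0.002,-0.004,0.169,0,0,0,0.094,0.002,-0.004,0.169,0,0,0,0.094,0.002,-0.004,0.169,0,0,0,0.03,0.002,-0.004,0.169,0,0,0,0.03,0.002,-0.004,0.169,0,0,0,0.03,0.002,-0.004,0.169,0,0,0,0.03])

```text
time: 4.85
tool_pos: [0.5935, -0.2862, 0.0319]
ee_rot: [-3.139, 0.001, 3.048]
wrist_force: [-1.0, -3.1, 0.1]
width: 0.0572
finger_force: 1.4
```

Emit:
servo_tool(commands=[0,0,0,0,0,0,0.03,0,0,0,0,0,0,0.03,0,0,0,0,0,0,0.03])

```text
time: 5.22
tool_pos: [0.5935, -0.2857, 0.0319]
ee_rot: [-3.14, 0.001, 3.048]
wrist_force: [0.3, -4.0, 0.7]
width: 0.0479
finger_force: 30.0
```

Run:
```python
from plan import *
Y=np.pi-.092
b=D(q,(0,q[3],0))
plan((.5935,-.2857,.175,Y),(b[0],b[1],.175,Y),(b[0],b[1],.07,Y))
```

```text
t 5.22 p [ 0.5935 -0.2857  0.0319] rpy [-3.140e+00  1.000e-03  3.048e+00] F [ 0.3 -4.   0.7] w 0.0479 j [-0.53  0.42  1.34 -0.    1.38 -2.01]
[-0.0001, -0.0002, -0.1431] [-0.1, 0.0, -0.1]
[0.0357, 0.3479, -0.1436] [-0.1, 0.0, -0.1]
[0.0358, 0.348, -0.0386] [-0.1, 0.0, -0.1]
```

Emit:
servo_tool(commands=[0,0,-0.05,0,0,0,0.03,0,0,-0.1,0,0,0,0.03,0,0,-0.143,0,0,0,0.03,0,0,-0.143,0,0,0,0.03,0.01,0.06,-0.143,0,0,0,0.03,0.015,0.12,-0.143,0,0,0,0.03,0.02,0.17,-0.143,0,0,0,0.03,0.025,0.23,-0.143,0,0,0,0.03,0.03,0.29,-0.143,0,0,0,0.03,0.036,0.348,-0.143,0,0,0,0.03])

```text
time: 6.48
tool_pos: [0.5872, 0.0675, 0.1695]
ee_rot: [3.141, -0.008, 3.049]
wrist_force: [1.0, -0.3, -4.3]
width: 0.0478
finger_force: 30.0
```

Emit:
servo_tool(commands=[0,0,0,0,0,0,0.03,0,0,0,0,0,0,0.03])

```text
time: 6.72
tool_pos: [0.5881, 0.0651, 0.1709]
ee_rot: [-3.141, -0.006, 3.049]
wrist_force: [0.8, -1.5, -5.3]
width: 0.0477
finger_force: 30.0
```

Run:
```python
from plan import *
Y=np.pi-.092
s=snapshot("side");t=snapshot("top")
cv2.imwrite("pics/d.png",np.hstack([cv2.resize(t["img"][125:225,220:360],None,fx=3.5,fy=3.5),cv2.resize(s["img"][130:230,290:375],None,fx=3.5,fy=3.5)]))
b=D(q,(0,q[3],0))
plan((b[0],b[1],.07,Y))
```

```text
t 6.83 p [0.589  0.0638 0.1723] rpy [-3.141 -0.004  3.047] F [-0.2 -0.2 -4.8] w 0.0475 j [ 0.01  0.2   1.34 -0.    1.61 -1.46]
[-0.0016, 0.0005, 0.1023] [-0.0, -0.2, -0.1]
```

View pics/d.png

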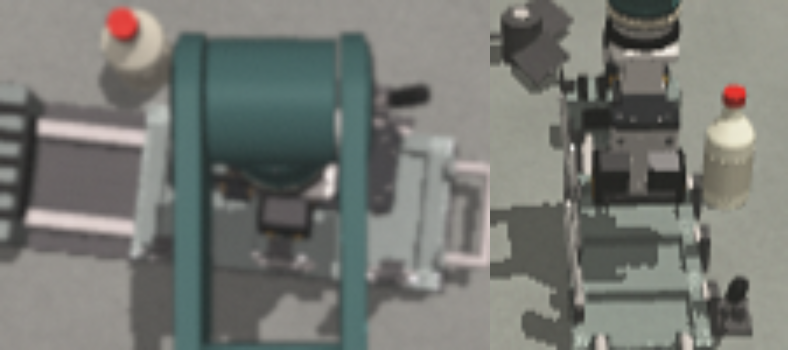

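Emit:
servo_tool(commands=[-0.001,0,0.03,0,0,0,0.03,-0.001,0,0.06,0,0,0,0.03,-0.001,0,0.08,0,0,0,0.03,-0.001,0,0.09,0,0,0,0.03,-0.001,0,0.098,0,0,0,0.03,-0.001,0,0.103,0,0,0,0.03,-0.001,0,0.103,0,0,0,0.03,-0.001,0,0.103,0,0,0,0.03])

```text
time: 7.82
tool_pos: [0.5913, 0.0649, 0.0723]
ee_rot: [3.141, 0.001, 3.049]
wrist_force: [0.3, 0.6, -4.5]
width: 0.0476
finger_force: 30.0
```

Emit:
servo_tool(commands=[0,0,0.004,0,0,0,0.03,0,0,0.005,0,0,0,0.03,0,0,0.005,0,0,0,0.03])

```text
time: 8.2
tool_pos: [0.5909, 0.0649, 0.0668]
ee_rot: [3.141, 0.0, 3.048]
wrist_force: [-1.8, -0.2, -2.2]
width: 0.0478
finger_force: 30.0
```

Emit:
servo_tool(commands=[0,0,0,0,0,0,0.07,0,0,0,0,0,0,0.07,0,0,0,0,0,0,0.07,0,0,0,0,0,0,0.07,0,0,-0.05,0,0,0,0.07,0,0,-0.1,0,0,0,0.07,0,0,-0.13,0,0,0,0.07,0,-0.06,-0.16,0,0,0,0.094,0,-0.12,-0.16,0,0,0,0.094,0,-0.18,-0.16,0,0,0,0.094])

```text
time: 9.45
tool_pos: [0.5742, -0.116, 0.2276]
ee_rot: [-3.141, 0.002, 3.049]
wrist_force: [0.5, -0.4, -0.6]
width: 0.0931
finger_force: 0.0
```

Run:
```python
from plan import *
Y=np.pi-.094
for n in("top","side"):
    s=snapshot(n);cv2.imwrite(f"pics/{n}1.png",s["img"])
    for p in packs(s): print(n,[np.round(x,4) for x in p])
plan((.458,-.39,.15,Y))
```

```text
top [np.float64(0.77), array([ 0.457 , -0.3819]), np.float64(-0.0959), np.float64(0.1), np.float64(0.0589), np.int64(341), np.int64(132)]
top [np.float64(0.75), array([0.5996, 0.0648]), np.float64(-0.0421), np.float64(0.0979), np.float64(0.0498), np.int64(394), np.int64(133)]
side [np.float64(0.72), array([ 0.4591, -0.4065]), np.float64(-0.1241), np.float64(0.0922), np.float64(0.0725), np.int64(330), np.int64(135)]
side [np.float64(0.69), array([0.5944, 0.0788]), np.float64(-0.12), np.float64(0.0991), np.float64(0.0802), np.int64(75), np.int64(132)]
t 9.65 p [ 0.5739 -0.1154  0.2264] rpy [ 3.141 -0.     3.046] F [0.4 0.1 0.3] w 0.0943 j [-0.3   0.16  1.27  0.    1.71 -1.77]
[0.0891, -0.2845, 0.0762] [0.0, -0.0, -0.1]
```

Run:
```python
from plan import *
Y=np.pi-.094
s=snapshot("top")
im=s["img"][200:240,418:452].mean(2).astype(int)
g=(im>100)&(im<150);print(im[10:30:4].tolist())
print(atz(s,(190+615/2.5-.3,100+304/2.5-.3),.046))
plan((.458,-.388,.15,Y))
```

```text
[[141, 142, 141, 144, 145, 141, 124, 98, 74, 57, 46, 39, 45, 76, 124, 146, 149, 149, 148, 144, 140, 139, 138, 128, 104, 92, 123, 146, 150, 147, 148, 147, 146, 148], [146, 145, 145, 142, 143, 141, 117, 92, 70, 51, 43, 38, 52, 89, 131, 148, 150, 149, 151, 150, 150, 149, 151, 144, 112, 105, 132, 146, 148, 146, 147, 146, 146, 147], [145, 146, 147, 147, 142, 119, 95, 82, 73, 58, 39, 40, 64, 106, 138, 149, 151, 150, 151, 149, 150, 150, 148, 131, 105, 122, 145, 151, 151, 150, 148, 149, 149, 149], [146, 144, 146, 148, 143, 116, 91, 75, 61, 50, 38, 46, 76, 126, 147, 151, 150, 149, 149, 149, 150, 150, 145, 119, 95, 122, 145, 148, 146, 144, 145, 147, 146, 148], [148, 149, 148, 148, 140, 116, 93, 71, 54, 42, 39, 49, 86, 129, 148, 151, 150, 148, 150, 151, 149, 150, 143, 114, 104, 130, 145, 148, 150, 148, 149, 150, 151, 151]]
[ 0.45629384 -0.389153    0.046     ]
t 9.7 p [ 0.5741 -0.1142  0.2264] rpy [ 3.141 -0.     3.048] F [ 0.1 -0.7  0.5] w 0.094 j [-0.29  0.16  1.27  0.    1.71 -1.77]
[0.0899, -0.2835, 0.0761] [0.1, -0.0, 0.0]
```

Emit:
servo_tool(commands=[0.04,-0.1,0.03,0,0,0,0.076,0.06,-0.16,0.05,0,0,0,0.076,0.08,-0.22,0.07,0,0,0,0.076,0.091,-0.284,0.1,0,0,0,0.076,0.091,-0.284,0.1,0,0,0,0.076,0.091,-0.284,0.1,0,0,0,0.076,0.091,-0.284,0.1,0,0,0,0.076,0.091,-0.284,0.1,0,0,0,0.076])

```text
time: 10.7
tool_pos: [0.4587, -0.3871, 0.1277]
ee_rot: [-3.141, 0.002, 3.051]
wrist_force: [0.2, 0.5, -0.7]
width: 0.0757
finger_force: 0.0
```

Run:
```python
from plan import *
Y=np.pi-.094
s=snapshot("side")
for p in packs(s): print([np.round(x,4) for x in p])
cv2.imwrite("pics/e.png",cv2.resize(s["img"][250:380,260:400],None,fx=4,fy=4,interpolation=2))
plan((.457,-.390,.033,Y))
```

```text
[np.float64(0.87), array([ 0.4547, -0.404 ]), np.float64(-0.1241), np.float64(0.102), np.float64(0.0763), np.int64(313), np.int64(115)]
[np.float64(0.65), array([0.5274, 0.5364]), np.float64(-1.394), np.float64(0.1917), np.float64(0.1331), np.int64(280), np.int64(95)]
t 10.8 p [ 0.4585 -0.3874  0.1277] rpy [-3.141e+00  2.000e-03  3.051e+00] F [0.  0.5 0.3] w 0.0758 j [-0.8   0.23  1.39  0.    1.52 -2.28]
[0.0014, -0.0026, 0.0947] [-0.1, 0.1, 0.2]
```

View pics/e.png

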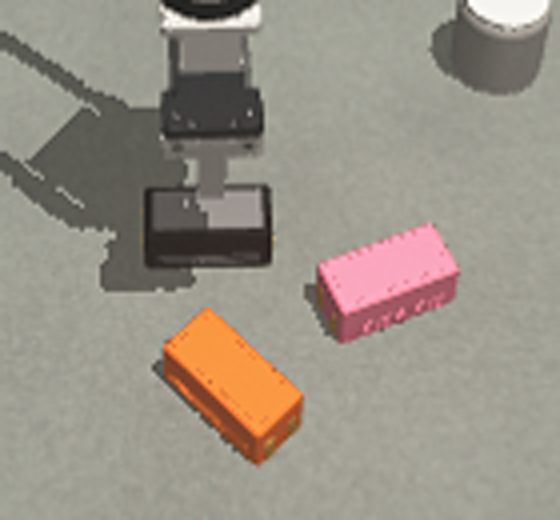

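Gripper (≈210,150 in the crop) is above the second pack (≈208,225), clear of the orange and pink blocks. Descend and grip.

Emit:
servo_tool(commands=[0.001,-0.002,0.04,0,0,0,0.076,0.001,-0.002,0.075,0,0,0,0.076,0.001,-0.002,0.095,0,0,0,0.076,0.001,-0.002,0.096,0,0,0,0.076,0.001,-0.002,0.096,0,0,0,0.076,0.001,-0.002,0.096,0,0,0,0.03,0.001,-0.002,0.096,0,0,0,0.03,0.001,-0.002,0.096,0,0,0,0.03,0.001,-0.002,0.096,0,0,0,0.03,0.001,-0.002,0.096,0,0,0,0.03])

```text
time: 12.05
tool_pos: [0.4561, -0.3911, 0.031]
ee_rot: [-3.141, 0.001, 3.048]
wrist_force: [-0.6, -0.5, 1.7]
width: 0.0479
finger_force: 30.0
```

Run:
```python
from plan import *
Y=np.pi-.092
b=D(q,(0,q[3]-.095,0))
plan((.458,-.39,.175,Y),(b[0],b[1],.175,Y),(b[0],b[1],.067,Y))
```

```text
t 12.05 p [ 0.4561 -0.3911  0.031 ] rpy [-3.141e+00  1.000e-03  3.048e+00] F [-0.6 -0.5  1.7] w 0.0479 j [-0.8   0.3   1.5  -0.    1.34 -2.28]
[-0.0019, 0.0011, -0.144] [-0.0, 0.0, -0.1]
[-0.0915, 0.3707, -0.1442] [-0.0, 0.0, -0.1]
[-0.0914, 0.3708, -0.0362] [-0.0, 0.0, -0.1]
```

Emit:
servo_tool(commands=[0,0,-0.05,0,0,0,0.03,0,0,-0.1,0,0,0,0.03,-0.02,0.02,-0.144,0,0,0,0.03,-0.06,0.06,-0.144,0,0,0,0.03,-0.092,0.11,-0.144,0,0,0,0.03,-0.092,0.17,-0.144,0,0,0,0.03,-0.092,0.23,-0.144,0,0,0,0.03,-0.092,0.28,-0.144,0,0,0,0.03,-0.092,0.33,-0.144,0,0,0,0.03,-0.092,0.371,-0.144,0,0,0,0.03])

```text
time: 13.3
tool_pos: [0.5808, -0.0274, 0.1722]
ee_rot: [3.141, -0.004, 3.049]
wrist_force: [0.8, -0.7, -4.4]
width: 0.0477
finger_force: 30.0
```

Emit:
servo_tool(commands=[0,0,0,0,0,0,0.03,0,0,0,0,0,0,0.03,0,0,0,0,0,0,0.03])

```text
time: 13.68
tool_pos: [0.5816, -0.0309, 0.1736]
ee_rot: [-3.141, -0.002, 3.047]
wrist_force: [0.5, -0.3, -5.2]
width: 0.048
finger_force: 30.0
```

Run:
```python
from plan import *
Y=np.pi-.092
s=snapshot("side")
cv2.imwrite("pics/f.png",cv2.resize(s["img"][130:260,280:400],None,fx=4,fy=4,interpolation=2))
b=D(q,(0,q[3]-.095,0))
plan((b[0],b[1],.066,Y))
```

```text
t 13.72 p [ 0.5817 -0.0309  0.1739] rpy [-3.142e+00 -1.000e-03  3.047e+00] F [ 0.1  0.3 -5. ] w 0.0479 j [-0.15  0.17  1.36 -0.    1.61 -1.63]
[0.0001, 0.0005, 0.1079] [-0.0, -0.1, -0.2]
```

View pics/f.png

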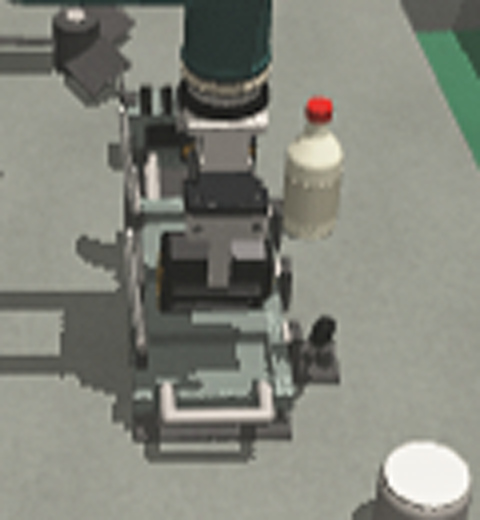

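Emit:
servo_tool(commands=[0,0,0.03,0,0,0,0.03,0,0,0.06,0,0,0,0.03,0,0,0.08,0,0,0,0.03,0,0,0.095,0,0,0,0.03,0,0,0.104,0,0,0,0.03,0,0,0.107,0,0,0,0.03,0,0,0.108,0,0,0,0.03,0,0,0.108,0,0,0,0.03])

```text
time: 14.72
tool_pos: [0.5823, -0.0302, 0.0683]
ee_rot: [-3.141, 0.001, 3.048]
wrist_force: [-5.3, -1.2, 4.4]
width: 0.0475
finger_force: 30.0
```

Emit:
servo_tool(commands=[0,0,0,0,0,0,0.07,0,0,0,0,0,0,0.07,0,0,0,0,0,0,0.07,0,0,0,0,0,0,0.07,0,0,-0.05,0,0,0,0.07,0,0,-0.1,0,0,0,0.07,0,-0.06,-0.16,0,0,0,0.0,0,-0.12,-0.19,0,0,0,0.0,0,-0.18,-0.2,0,0,0,0.0,0,-0.18,-0.2,0,0,0,0.0])

```text
time: 15.98
tool_pos: [0.5651, -0.2121, 0.2678]
ee_rot: [-3.14, 0.002, 3.045]
wrist_force: [0.4, 0.5, -0.2]
width: 0.0334
finger_force: 0.0
```

Run:
```python
from plan import *
s=snapshot("side");t=snapshot("top")
cv2.imwrite("pics/g.png",np.hstack([cv2.resize(t["img"][130:220,245:365],None,fx=4,fy=4,interpolation=2),cv2.resize(s["img"][150:240,300:375],None,fx=4,fy=4,interpolation=2)]))
plan()
```

```text
t 16.07 p [ 0.5651 -0.2109  0.2666] rpy [3.142e+00 1.000e-03 3.045e+00] F [-0.7  0.1 -0.5] w 0.0256 j [-0.45  0.2   1.14  0.    1.8  -1.93]
```

View pics/g.png

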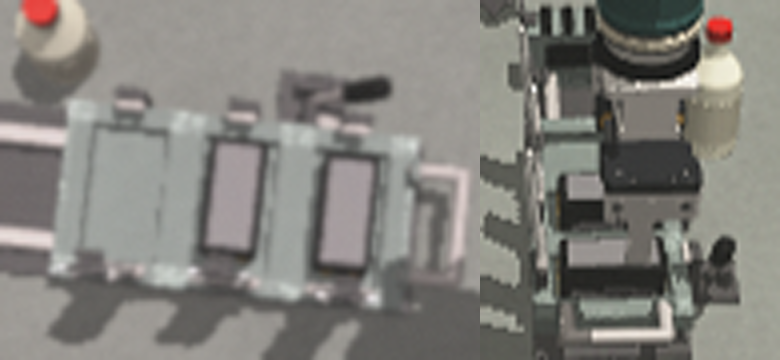

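```bash
cat > cov.py <<'E'
from plan import *
import sys
def arc(i,ths,r=.124,off=.002,half=.008):
    out=[]
    for t in ths:
        cx=-.067+r*np.cos(t)-off*np.sin(t);cz=.087+r*np.sin(t)+off*np.cos(t)
        w=D(q,(cx-half,q[3]+.095*(i-1),cz+.011));out.append((*w,np.pi-.092))
    return out
E
python3 - <<'E'
from cov import *
a=D(q,(-.16,q[3]-.095,.24))
b=arc(0,[1.8])[0]
plan((.43,-.21,.27,np.pi-.092),(*a,np.pi-.092),b)
E
```

```text
t 16.07 p [ 0.5651 -0.2109  0.2666] rpy [3.142e+00 1.000e-03 3.045e+00] F [-0.7  0.1 -0.5] w 0.0256 j [-0.45  0.2   1.14  0.    1.8  -1.93]
[0.1346, -0.0121, -0.0035] [0.0, 0.0, -0.3]
[0.161, 0.1805, 0.0265] [0.0, 0.0, -0.3]
[0.1062, 0.1808, 0.0482] [0.0, 0.0, -0.3]
```

Emit:
servo_tool(commands=[0.06,0,0,0,0,0,0.0,0.12,0,0,0,0,0,0.0,0.161,0,0,0,0,0,0.0,0.161,0.05,0,0,0,0,0.0,0.161,0.1,0.02,0,0,0,0.0,0.161,0.15,0.027,0,0,0,0.0,0.161,0.181,0.04,0,0,0,0.0,0.161,0.181,0.048,0,0,0,0.0,0.161,0.181,0.048,0,0,0,0.0,0.161,0.181,0.048,0,0,0,0.0])

```text
time: 17.32
tool_pos: [0.4218, -0.0144, 0.2186]
ee_rot: [-3.142, 0.0, 3.047]
wrist_force: [0.2, -0.0, -0.3]
width: 0.0006
finger_force: 0.0
```

Run:
```python
from cov import *
plan(*arc(0,np.linspace(1.8,.1,10)), *arc(0,[.0]))
```

```text
t 17.32 p [ 0.4218 -0.0144  0.2186] rpy [-3.142  0.     3.047] F [ 0.2 -0.  -0.3] w 0.0006 j [-0.17 -0.2   1.64 -0.    1.7  -1.65]
[-0.0554, -0.0012, 0.0003] [-0.0, 0.0, -0.1]
[-0.0785, -0.0011, -0.0032] [-0.0, 0.0, -0.1]
[-0.1019, -0.0011, -0.0023] [-0.0, 0.0, -0.1]
[-0.1247, -0.001, 0.003] [-0.0, 0.0, -0.1]
[-0.1461, -0.0009, 0.0124] [-0.0, 0.0, -0.1]
[-0.1653, -0.0009, 0.0257] [-0.0, 0.0, -0.1]
[-0.1817, -0.0009, 0.0424] [-0.0, 0.0, -0.1]
[-0.1947, -0.0008, 0.0619] [-0.0, 0.0, -0.1]
[-0.2038, -0.0008, 0.0834] [-0.0, 0.0, -0.1]
[-0.2087, -0.0008, 0.1063] [-0.0, 0.0, -0.1]
[-0.2095, -0.0008, 0.1186] [-0.0, 0.0, -0.1]
```

Emit:
servo_tool(commands=[-0.055,-0.001,0,0,0,0,0,-0.079,-0.001,-0.003,0,0,0,0,-0.102,-0.001,-0.002,0,0,0,0,-0.125,-0.001,0.003,0,0,0,0,-0.146,-0.001,0.0125,0,0,0,0,-0.165,-0.001,0.026,0,0,0,0,-0.182,-0.001,0.0425,0,0,0,0,-0.195,-0.001,0.062,0,0,0,0,-0.204,-0.001,0.0835,0,0,0,0,-0.209,-0.001,0.106,0,0,0,0])

```text
time: 18.58
tool_pos: [0.6305, -0.0352, 0.1115]
ee_rot: [-3.141, 0.001, 3.048]
wrist_force: [-1.8, -1.3, 2.4]
width: 0.0008
finger_force: 0.8
```

Emit:
servo_tool(commands=[0,0,0.004,0,0,0,0,0,0,0.008,0,0,0,0,0,0,0.012,0,0,0,0,0,0,0.012,0,0,0,0])

```text
time: 19.08
tool_pos: [0.6301, -0.0344, 0.1013]
ee_rot: [-3.142, 0.002, 3.048]
wrist_force: [0.5, -1.3, 1.4]
width: 0.0007
finger_force: 0.8
```

Emit:
servo_tool(commands=[0,0,0.002,0,0,0,0,0,0,0.003,0,0,0,0,0,0,0.004,0,0,0,0,0,0,0.004,0,0,0,0])

```text
time: 19.58
tool_pos: [0.63, -0.0342, 0.0968]
ee_rot: [3.141, 0.001, 3.049]
wrist_force: [0.5, -0.7, 4.0]
width: 0.0004
finger_force: 1.8
```

Emit:
servo_tool(commands=[0,0,0.002,0,0,0,0,0,0,0.003,0,0,0,0,0,0,0.003,0,0,0,0])

```text
time: 19.95
tool_pos: [0.6301, -0.0343, 0.0963]
ee_rot: [-3.141, 0.002, 3.049]
wrist_force: [-2.7, -1.2, 11.1]
width: 0.0004
finger_force: 5.7
```

Emit:
servo_tool(commands=[0,0,0.002,0,0,0,0,0,0,0.002,0,0,0,0,0,0,-0.02,0,0,0,0,0,0,-0.06,0,0,0,0,0,0,-0.11,0,0,0,0,0,0,-0.16,0,0,0,0,0.06,0,-0.17,0,0,0,0,0.12,0,-0.17,0,0,0,0,0.18,0,-0.17,0,0,0,0,0.23,0,-0.17,0,0,0,0])

```text
time: 21.2
tool_pos: [0.3981, -0.0121, 0.2623]
ee_rot: [3.141, -0.002, 3.049]
wrist_force: [0.2, 0.2, -0.6]
width: 0.0004
finger_force: 0.0
```

Run:
```python
from cov import *
t=snapshot("top");s=snapshot("side")
cv2.imwrite("pics/h.png",np.hstack([cv2.resize(t["img"][130:220,245:365],None,fx=4,fy=4,interpolation=2),cv2.resize(s["img"][150:240,300:375],None,fx=4,fy=4,interpolation=2)]))
a=D(q,(-.16,q[3],.218))
plan((*a,np.pi-.092))
```

```text
t 21.3 p [ 0.3968 -0.0118  0.263 ] rpy [ 3.141e+00 -1.000e-03  3.049e+00] F [-0.8 -0.3  0.3] w 0.0006 j [-0.17 -0.26  1.6   0.    1.8  -1.65]
[-0.0257, 0.0934, 0.045] [0.1, -0.1, -0.0]
```

View pics/h.png

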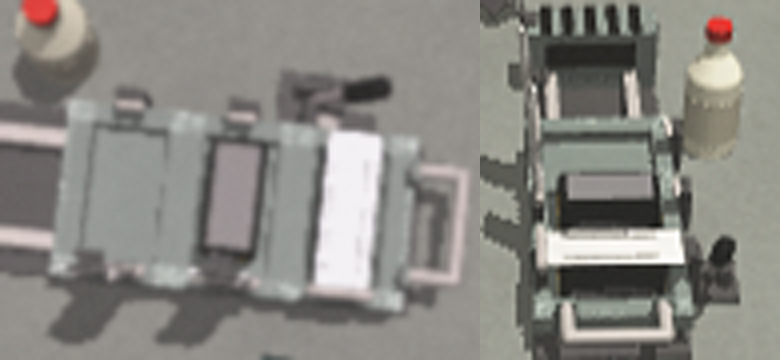

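Emit:
servo_tool(commands=[0,0.05,0,0,0,0,0,-0.01,0.094,0,0,0,0,0,-0.026,0.094,0.02,0,0,0,0,-0.026,0.094,0.045,0,0,0,0,-0.026,0.094,0.045,0,0,0,0,-0.026,0.094,0.045,0,0,0,0])

```text
time: 22.05
tool_pos: [0.4359, 0.0784, 0.2188]
ee_rot: [3.141, -0.0, 3.048]
wrist_force: [-0.1, -0.5, 0.1]
width: 0.0001
finger_force: 0.0
```

Run:
```python
from cov import *
plan(*arc(1,np.linspace(1.8,.1,10)), *arc(1,[.0]))
```

```text
t 22.05 p [0.4359 0.0784 0.2188] rpy [ 3.141 -0.     3.048] F [-0.1 -0.5  0.1] w 0.0001 j [ 0.05 -0.15  1.6   0.    1.7  -1.43]
[-0.0499, 0.0001, 0.0005] [0.0, -0.0, -0.1]
[-0.0731, 0.0001, -0.003] [0.0, -0.0, -0.1]
[-0.0964, 0.0001, -0.0021] [0.0, -0.0, -0.1]
[-0.1192, 0.0002, 0.0031] [0.0, -0.0, -0.1]
[-0.1406, 0.0002, 0.0126] [0.0, -0.0, -0.1]
[-0.1599, 0.0002, 0.0259] [0.0, -0.0, -0.1]
[-0.1763, 0.0002, 0.0425] [0.0, -0.0, -0.1]
[-0.1893, 0.0003, 0.062] [0.0, -0.0, -0.1]
[-0.1983, 0.0003, 0.0835] [0.0, -0.0, -0.1]
[-0.2032, 0.0003, 0.1064] [0.0, -0.0, -0.1]
[-0.2041, 0.0003, 0.1188] [0.0, -0.0, -0.1]
```

Emit:
servo_tool(commands=[-0.05,0,0,0,0,0,0,-0.073,0,-0.003,0,0,0,0,-0.096,0,-0.002,0,0,0,0,-0.119,0,0.003,0,0,0,0,-0.141,0,0.0125,0,0,0,0,-0.16,0,0.026,0,0,0,0,-0.176,0,0.0425,0,0,0,0,-0.189,0,0.062,0,0,0,0,-0.198,0,0.0835,0,0,0,0,-0.203,0,0.106,0,0,0,0])

```text
time: 23.3
tool_pos: [0.6388, 0.0592, 0.112]
ee_rot: [3.141, 0.002, 3.048]
wrist_force: [-0.3, 0.3, 2.1]
width: 0.0004
finger_force: 0.8
```

Emit:
servo_tool(commands=[0,0,0.005,0,0,0,0,0,0,0.01,0,0,0,0,0,0,0.015,0,0,0,0,0,0,0.018,0,0,0,0,0,0,0.02,0,0,0,0,0,0,0.02,0,0,0,0])

```text
time: 24.05
tool_pos: [0.6385, 0.0593, 0.0964]
ee_rot: [3.142, 0.004, 3.048]
wrist_force: [-2.1, -1.5, 11.9]
width: 0.0004
finger_force: 6.0
```

Same signature as cover 0. Retract and go behind cover 2.

Emit:
servo_tool(commands=[0,0,0.002,0,0,0,0,0,0,0.002,0,0,0,0,0,0,-0.02,0,0,0,0,0,0,-0.06,0,0,0,0,0,0,-0.11,0,0,0,0,0,0,-0.16,0,0,0,0,0.06,0,-0.17,0,0,0,0,0.12,0,-0.17,0,0,0,0,0.18,0,-0.17,0,0,0,0,0.22,0,-0.17,0,0,0,0])

```text
time: 25.3
tool_pos: [0.4153, 0.0804, 0.2618]
ee_rot: [3.141, -0.002, 3.049]
wrist_force: [0.8, 0.1, 0.7]
width: 0.0005
finger_force: 0.0
```

Emit:
servo_tool(commands=[0.005,0.05,0,0,0,0,0,0,0.095,0,0,0,0,0,-0.015,0.095,0.02,0,0,0,0,-0.015,0.095,0.045,0,0,0,0,-0.015,0.095,0.045,0,0,0,0,-0.015,0.095,0.045,0,0,0,0])

```text
time: 26.05
tool_pos: [0.4421, 0.1731, 0.218]
ee_rot: [3.141, -0.0, 3.048]
wrist_force: [0.4, 0.0, 0.2]
width: 0.0006
finger_force: 0.0
```

Run:
```python
from cov import *
plan(*arc(2,np.linspace(1.8,.1,10)), *arc(2,[.0]))
```

```text
t 26.05 p [0.4421 0.1731 0.218 ] rpy [ 3.141 -0.     3.048] F [0.4 0.  0.2] w 0.0006 j [ 0.25 -0.08  1.54  0.    1.69 -1.22]
[-0.0524, 0.0002, -0.0003] [0.0, -0.0, -0.1]
[-0.0756, 0.0002, -0.0038] [0.0, -0.0, -0.1]
[-0.0989, 0.0003, -0.0029] [0.0, -0.0, -0.1]
[-0.1217, 0.0003, 0.0023] [0.0, -0.0, -0.1]
[-0.1431, 0.0003, 0.0118] [0.0, -0.0, -0.1]
[-0.1624, 0.0004, 0.0251] [0.0, -0.0, -0.1]
[-0.1788, 0.0004, 0.0417] [0.0, -0.0, -0.1]
[-0.1918, 0.0004, 0.0612] [0.0, -0.0, -0.1]
[-0.2009, 0.0004, 0.0827] [0.0, -0.0, -0.1]
[-0.2058, 0.0004, 0.1056] [0.0, -0.0, -0.1]
[-0.2066, 0.0004, 0.118] [0.0, -0.0, -0.1]
```

Emit:
servo_tool(commands=[-0.052,0,0,0,0,0,0,-0.076,0,-0.004,0,0,0,0,-0.099,0,-0.003,0,0,0,0,-0.122,0,0.002,0,0,0,0,-0.143,0,0.012,0,0,0,0,-0.162,0,0.025,0,0,0,0,-0.179,0,0.042,0,0,0,0,-0.192,0,0.061,0,0,0,0,-0.201,0,0.083,0,0,0,0,-0.206,0,0.1055,0,0,0,0])

```text
time: 27.3
tool_pos: [0.6485, 0.1538, 0.1115]
ee_rot: [3.141, 0.002, 3.048]
wrist_force: [-1.3, -0.2, 1.8]
width: 0.0003
finger_force: 0.8
```

Emit:
servo_tool(commands=[0,0,0.005,0,0,0,0,0,0,0.01,0,0,0,0,0,0,0.015,0,0,0,0,0,0,0.018,0,0,0,0,0,0,0.02,0,0,0,0,0,0,0.02,0,0,0,0])

```text
time: 28.05
tool_pos: [0.6481, 0.1539, 0.0934]
ee_rot: [3.141, 0.003, 3.048]
wrist_force: [1.5, -0.8, 5.8]
width: 0.0005
finger_force: 2.9
```

Emit:
servo_tool(commands=[0,0,0.002,0,0,0,0,0,0,0.003,0,0,0,0,0,0,0.003,0,0,0,0])

```text
time: 28.42
tool_pos: [0.6481, 0.1539, 0.091]
ee_rot: [3.141, 0.003, 3.048]
wrist_force: [0.6, -1.9, 8.2]
width: -0.0
finger_force: 3.8
```

Emit:
servo_tool(commands=[0,0,-0.01,0,0,0,0,0,0,-0.03,0,0,0,0,0,0,-0.08,0,0,0,0,0,0,-0.13,0,0,0,0,0,0,-0.18,0,0,0,0,0,-0.06,-0.18,0,0,0,0,0,-0.12,-0.18,0,0,0,0,0,-0.18,-0.18,0,0,0,0,0,-0.24,-0.18,0,0,0,0,0,-0.3,-0.18,0,0,0,0])

```text
time: 29.68
tool_pos: [0.6183, -0.1458, 0.269]
ee_rot: [3.14, -0.002, 3.049]
wrist_force: [-0.3, -0.2, 0.6]
width: 0.0007
finger_force: 0.0
```

Emit:
servo_tool(commands=[0.03,-0.06,0,0,0,0,0,0.03,-0.12,0,0,0,0,0,0.03,-0.12,0,0,0,0,0])

```text
time: 30.05
tool_pos: [0.5764, -0.2649, 0.2681]
ee_rot: [3.141, -0.003, 3.042]
wrist_force: [0.6, 0.5, 0.6]
width: 0.0003
finger_force: 0.0
```

Run:
```python
from cov import *
t=snapshot("top");s=snapshot("side")
cv2.imwrite("pics/i.png",np.hstack([cv2.resize(t["img"][130:220,245:365],None,fx=4,fy=4,interpolation=2),cv2.resize(s["img"][150:240,300:375],None,fx=4,fy=4,interpolation=2)]))
h=D(q,(0,q[3]-.19-.05,.061));h2=D(q,(0,q[3]-.19-.0195,.061))
plan((h[0],h[1],.15,np.pi-.092),(*h,np.pi-.092),(*h2,np.pi-.092))
```

```text
t 30.15 p [ 0.5779 -0.2613  0.2686] rpy [ 3.140e+00 -2.000e-03  3.047e+00] F [ 0.5  0.6 -0.6] w 0.0005 j [-0.51  0.28  1.05  0.    1.82 -1.99]
[0.0175, 0.085, 0.1188] [0.1, -0.1, -0.1]
[0.0174, 0.0849, 0.2078] [0.1, -0.1, -0.1]
[0.0175, 0.1154, 0.2079] [0.1, -0.1, -0.1]
```

View pics/i.png

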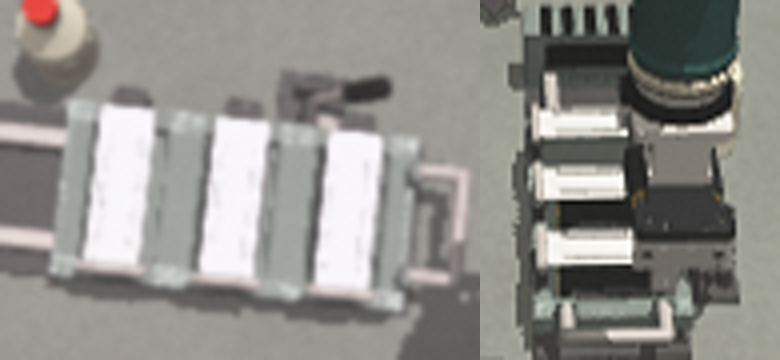

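Emit:
servo_tool(commands=[0.017,0.04,0.05,0,0,0,0,0.017,0.08,0.1,0,0,0,0,0.017,0.08,0.15,0,0,0,0,0.017,0.08,0.19,0,0,0,0,0.017,0.08,0.208,0,0,0,0,0.017,0.08,0.208,0,0,0,0,0.017,0.08,0.208,0,0,0,0])

```text
time: 31.02
tool_pos: [0.5705, -0.1805, 0.0634]
ee_rot: [-3.141, 0.004, 3.049]
wrist_force: [-0.1, 0.2, 0.6]
width: 0.0005
finger_force: 0.0
```

Run:
```python
from cov import *
plan(*[(*D(q,(0,q[3]-.19-.0195+d,.061)),np.pi-.092) for d in (0,.09,.1)])
```

```text
t 31.02 p [ 0.5705 -0.1805  0.0634] rpy [-3.141  0.004  3.049] F [-0.1  0.2  0.6] w 0.0005 j [-0.4   0.27  1.47  0.    1.4  -1.88]
[0.0028, 0.036, 0.0024] [-0.1, 0.2, -0.0]
[0.0029, 0.126, 0.0023] [-0.1, 0.2, -0.0]
[0.0029, 0.136, 0.0023] [-0.1, 0.2, -0.0]
```

Emit:
servo_tool(commands=[0.003,0.02,0.002,0,0,0,0,0.003,0.032,0.002,0,0,0,0,0.003,0.045,0.002,0,0,0,0,0.003,0.06,0.002,0,0,0,0,0.003,0.075,0.002,0,0,0,0,0.003,0.09,0.002,0,0,0,0,0.003,0.105,0.002,0,0,0,0,0.003,0.12,0.002,0,0,0,0,0.003,0.126,0.002,0,0,0,0,0.003,0.126,0.002,0,0,0,0])

```text
time: 32.28
tool_pos: [0.5771, -0.0529, 0.058]
ee_rot: [3.14, -0.002, 3.05]
wrist_force: [0.5, -0.0, -0.1]
width: 0.0004
finger_force: 0.0
```

Emit:
servo_tool(commands=[0,0.004,0,0,0,0,0,0,0.008,0,0,0,0,0,0,0.01,0,0,0,0,0,0,0.01,0,0,0,0,0])

```text
time: 32.78
tool_pos: [0.578, -0.0447, 0.0582]
ee_rot: [-3.141, -0.002, 3.048]
wrist_force: [-0.5, -3.0, -3.0]
width: 0.0004
finger_force: 1.7
```

Emit:
servo_tool(commands=[0,0.003,0,0,0,0,0,0,0.006,0,0,0,0,0,0,0.006,0,0,0,0,0])

```text
time: 33.15
tool_pos: [0.578, -0.0445, 0.0584]
ee_rot: [-3.13, -0.002, 3.047]
wrist_force: [-3.5, -17.0, -3.4]
width: 0.0005
finger_force: 8.1
```

Emit:
servo_tool(commands=[0,-0.02,0,0,0,0,0,0,-0.06,0,0,0,0,0,0,-0.08,-0.05,0,0,0,0,0,-0.12,-0.1,0,0,0,0,0,-0.16,-0.12,0,0,0,0,0,-0.16,-0.12,0,0,0,0,0,-0.16,-0.12,0,0,0,0])

```text
time: 34.02
tool_pos: [0.5643, -0.1969, 0.1786]
ee_rot: [3.139, 0.0, 3.049]
wrist_force: [0.1, -0.3, -0.1]
width: 0.0004
finger_force: 0.0
```

Run:
```python
from cov import *
t=snapshot("top");s=snapshot("side")
cv2.imwrite("pics/j.png",np.hstack([cv2.resize(t["img"][130:220,205:365],None,fx=3,fy=3,interpolation=2),cv2.resize(s["img"][150:240,300:375],None,fx=3,fy=3,interpolation=2)]))
plan()
print(D(q,(.1026,-.0893,.016)),D(q,(.1026,-.157,.09)))
```

```text
t 34.12 p [ 0.564  -0.1963  0.1776] rpy [ 3.14e+00 -2.00e-03  3.05e+00] F [0.3 0.7 0.3] w 0.0004 j [-0.43  0.2   1.32  0.    1.62 -1.91]
[0.68865493 0.01360589 0.016     ] [ 0.68244817 -0.05380899  0.09      ]
```

View pics/j.png

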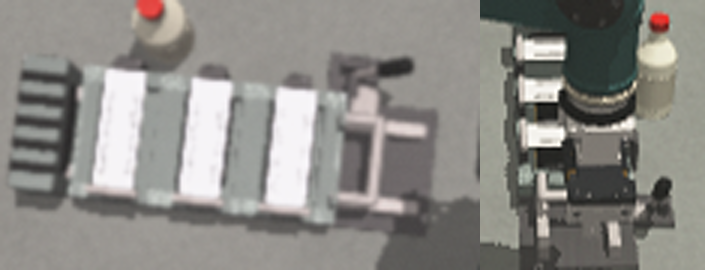

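```bash
cat > lev.py <<'E'
from plan import *
YL=np.pi/2-.092; PX,PY=.1026,-.091
def L(y,z): return (*D(q,(PX,PY+y,z+.011)),YL)
E
python3 - <<'E'
from lev import *
plan(L(-.13,.15),L(-.13,.07))
E
```

```text
t 34.12 p [ 0.564  -0.1963  0.1776] rpy [ 3.14e+00 -2.00e-03  3.05e+00] F [0.3 0.7 0.3] w 0.0004 j [-0.43  0.2   1.32  0.    1.62 -1.91]
[-0.1049, 0.0887, 0.0166] [0.0, -0.2, 90.0]
[-0.1051, 0.0885, 0.0966] [0.0, -0.2, 90.0]
```

Emit:
servo_tool(commands=[-0.02,0.02,0,0,0,10,0,-0.04,0.04,0,0,0,20,0,-0.06,0.06,0,0,0,30,0,-0.08,0.08,0,0,0,40,0,-0.105,0.0885,0,0,0,50,0,-0.105,0.0885,0,0,0,60,0,-0.105,0.0885,0,0,0,70,0,-0.105,0.0885,0,0,0,80,0,-0.105,0.0885,0,0,0,90,0,-0.105,0.0885,0,0,0,90,0])

```text
time: 35.38
tool_pos: [0.6767, -0.1179, 0.1776]
ee_rot: [-3.139, -0.001, 1.482]
wrist_force: [-0.0, -0.4, 0.6]
width: 0.0005
finger_force: 0.0
```

Emit:
servo_tool(commands=[0,0,0.05,0,0,0,0,0,0,0.09,0,0,0,0,0,0,0.097,0,0,0,0,0,0,0.097,0,0,0,0])

```text
time: 35.88
tool_pos: [0.6772, -0.1191, 0.0822]
ee_rot: [-3.141, -0.0, 1.479]
wrist_force: [0.5, -0.2, 0.7]
width: 0.0005
finger_force: 0.0
```

Run:
```python
from lev import *
s=snapshot("side");t=snapshot("top")
cv2.imwrite("pics/k.png",np.hstack([cv2.resize(s["img"][170:250,310:390],None,fx=5,fy=5,interpolation=2),cv2.resize(t["img"][125:205,305:385],None,fx=5,fy=5,interpolation=2)]))
fs=np.linspace(-.75,.85,10);r=.1
zs=np.interp(fs,[-.75,0,.35,.85],[.070,.103,.106,.092])
plan(*[L(r*np.sin(f)-.01*np.cos(f)-.008-(.002 if f<0 else 0),z) for f,z in zip(fs,zs)])
```

```text
t 35.98 p [ 0.6785 -0.1196  0.0847] rpy [3.137 0.    1.479] F [-0.4  0.   0.6] w 0.0008 j [-0.26  0.44  1.19  0.    1.5  -0.16]
[0.0464, -0.0021, 0.0036] [0.2, 0.0, -0.0]
[0.0593, -0.0021, -0.0042] [0.2, 0.0, -0.0]
[0.0742, -0.0021, -0.012] [0.2, 0.0, -0.0]
[0.0906, -0.0021, -0.0199] [0.2, 0.0, -0.0]
[0.108, -0.002, -0.0277] [0.2, 0.0, -0.0]
[0.1278, -0.002, -0.0306] [0.2, 0.0, -0.0]
[0.1455, -0.002, -0.0321] [0.2, 0.0, -0.0]
[0.1625, -0.002, -0.0284] [0.2, 0.0, -0.0]
[0.1783, -0.0021, -0.0234] [0.2, 0.0, -0.0]
[0.1924, -0.0021, -0.0185] [0.2, 0.0, -0.0]
```

View pics/k.png

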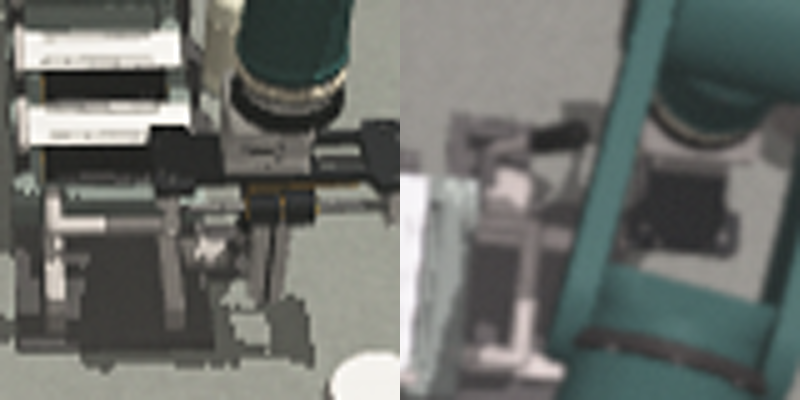

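Emit:
servo_tool(commands=[0.02,-0.002,0.003,0,0,0,0,0.04,-0.002,0.003,0,0,0,0,0.05,-0.002,0.001,0,0,0,0,0.059,-0.002,-0.004,0,0,0,0,0.067,-0.002,-0.008,0,0,0,0,0.074,-0.002,-0.012,0,0,0,0,0.082,-0.002,-0.016,0,0,0,0,0.091,-0.002,-0.02,0,0,0,0,0.1,-0.002,-0.024,0,0,0,0,0.108,-0.002,-0.028,0,0,0,0])

```text
time: 37.22
tool_pos: [0.6851, -0.0113, 0.1102]
ee_rot: [-3.142, 0.0, 1.478]
wrist_force: [-0.1, -1.6, -1.2]
width: 0.0006
finger_force: 0.6
```

Emit:
servo_tool(commands=[0.01,0,-0.002,0,0,0,0,0.02,0,-0.003,0,0,0,0,0.029,0,-0.004,0,0,0,0,0.038,0,-0.004,0,0,0,0,0.047,0,-0.001,0,0,0,0,0.055,0,0.001,0,0,0,0,0.063,0,0.003,0,0,0,0,0.071,0,0.005,0,0,0,0,0.071,0,0.005,0,0,0,0])

```text
time: 38.35
tool_pos: [0.6913, 0.0529, 0.1061]
ee_rot: [-3.142, 0.012, 1.474]
wrist_force: [-3.9, -13.2, 4.1]
width: 0.0003
finger_force: 6.0
```

Emit:
servo_tool(commands=[0.002,0,0.003,0,0,0,0,0.004,0,0.005,0,0,0,0,0.004,0,0.007,0,0,0,0])

```text
time: 38.72
tool_pos: [0.6919, 0.0534, 0.1047]
ee_rot: [3.138, 0.016, 1.472]
wrist_force: [-10.5, -19.5, 22.8]
width: 0.0008
finger_force: 14.8
```

Emit:
servo_tool(commands=[-0.01,0,-0.03,0,0,0,0,-0.04,0,-0.08,0,0,0,0,-0.1,0,-0.12,0,0,0,0,-0.16,0,-0.12,0,0,0,0,-0.22,0,-0.12,0,0,0,0,-0.28,-0.04,-0.12,0,0,0,0,-0.32,-0.08,-0.12,0,0,0,0,-0.36,-0.12,-0.12,0,0,0,0,-0.36,-0.12,-0.12,0,0,0,0,-0.36,-0.12,-0.12,0,0,0,0])

```text
time: 39.98
tool_pos: [0.5396, -0.2839, 0.2182]
ee_rot: [3.14, -0.001, 1.478]
wrist_force: [0.7, -0.6, -0.9]
width: 0.0003
finger_force: 0.0
```

Run:
```python
from lev import *
s=snapshot("side");t=snapshot("top")
k=5;im=cv2.resize(s["img"][155:245,305:380],None,fx=k,fy=k,interpolation=2);im2=cv2.resize(t["img"][130:210,250:335],None,fx=k,fy=k,interpolation=2)
a=np.zeros((450,800,3),np.uint8);a[:,:375]=im;a[:400,375:800]=im2
cv2.imwrite("pics/l.png",a)
plan()
for n,o,sn in((375,(250,130),t),(0,(305,155),s)):
    for f in(.55,.65,.75): print(f,((proj(sn,D(q,(PX,PY+.1*np.sin(f),.016+.1*np.cos(f))))-o+.5)*k+[n,0]).round())
```

```text
t 40.08 p [ 0.5403 -0.2832  0.2179] rpy [ 3.141e+00 -1.000e-03  1.480e+00] F [ 0.   0.2 -1.2] w 0.0005 j [-0.58  0.22  1.22  0.    1.7  -0.48]
0.55 [647.  90.]
0.65 [634.  90.]
0.75 [623.  91.]
0.55 [261. 179.]
0.65 [259. 178.]
0.75 [258. 178.]
```

View pics/l.png

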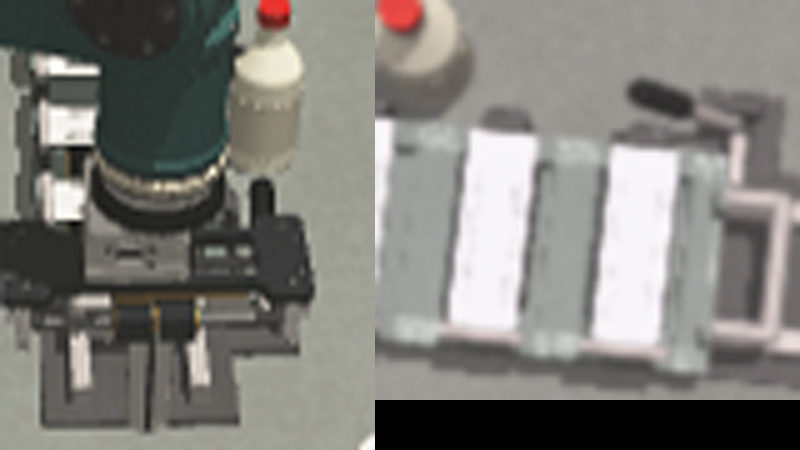

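Run:
```python
from lev import *
t=snapshot("top");t0=dict(t);t0["img"]=cv2.imread("pics/top0.png")
def blob(im,lo,hi):
    g=im.mean(2)[lo[1]:hi[1],lo[0]:hi[0]];G=cv2.resize(g,None,fx=8,fy=8,interpolation=cv2.INTER_CUBIC)
    n,l,st,c=cv2.connectedComponentsWithStats((G<75).astype(np.uint8));k=1+np.argmax(st[1:,4])
    P=np.argwhere(l==k)[:,::-1]/8+np.array(lo)-.5+.0625
    return P[:,0].min(),P[:,0].max(),P.mean(0),len(P)/64
a=blob(t0["img"],(326,144),(350,160));b=blob(t["img"],(294,140),(316,156));print(a,b)
# model: grip capsule/cylinder from r=g0..0.11 radius .01
from itertools import product
def ends(f,py,g0=.05):
    P=[]
    for r,a in product(np.linspace(g0,.11,10),np.linspace(0,2*np.pi,24)):
        ex=.01*np.cos(a);e2=.01*np.sin(a)
        P.append(proj(t,D(q,(PX+ex,py+r*np.sin(f)+e2*np.cos(f),.016+r*np.cos(f)-e2*np.sin(f)))))
    P=np.array(P);return P[:,0].min(),P[:,0].max()
for py in(-.086,-.091,-.096): print(py,ends(-.75,py),[(f,np.round(ends(f,py),1).tolist()) for f in(.45,.55,.65,.75)])
# carriage: handle bar edge shift
for nm,im in(("before",t0["img"]),("now",t["img"])): print(nm,im[180:186,300:370].mean((0,2)).astype(int).tolist())
print(proj(t,D(q,(0,q[3]-.19,.072))),proj(t,D(q,(0,q[3]-.09,.072))))
```

```text
(np.float64(330.1875), np.float64(342.0625), array([336.07508557, 152.24925128]), 54.78125) (np.float64(300.6875), np.float64(312.8125), array([306.80864982, 149.50366328]), 52.25)
-0.086 (np.float64(325.6717947863091), np.float64(342.59384641265837)) [(0.45, [300.8, 314.2]), (0.55, [298.1, 312.8]), (0.65, [295.6, 311.4]), (0.75, [293.4, 310.1])]
-0.091 (np.float64(327.1279642833097), np.float64(344.0841026852237)) [(0.45, [302.3, 315.7]), (0.55, [299.6, 314.2]), (0.65, [297.1, 312.9]), (0.75, [294.9, 311.6])]
-0.096 (np.float64(328.5839422661549), np.float64(345.5741790765207)) [(0.45, [303.8, 317.1]), (0.55, [301.1, 315.7]), (0.65, [298.6, 314.3]), (0.75, [296.4, 313.0])]
before [148, 148, 148, 148, 149, 149, 149, 148, 148, 149, 149, 145, 133, 138, 146, 149, 149, 149, 149, 149, 149, 149, 148, 149, 149, 148, 148, 148, 149, 149, 149, 149, 150, 150, 150, 150, 150, 151, 152, 145, 121, 130, 145, 148, 148, 151, 159, 151, 123, 109, 123, 128, 118, 99, 88, 88, 100, 122, 148, 179, 187, 166, 147, 143, 144, 143, 143, 143, 143, 143]
now [246, 247, 247, 247, 246, 243, 245, 242, 184, 149, 150, 142, 151, 159, 160, 160, 169, 181, 151, 118, 108, 108, 109, 109, 105, 86, 72, 85, 134, 183, 204, 182, 136, 110, 108, 108, 109, 109, 109, 109, 110, 110, 109, 110, 110, 110, 110, 110, 112, 120, 140, 148, 149, 150, 151, 150, 150, 151, 151, 149, 150, 152, 153, 153, 153, 152, 152, 152, 152, 152]
[359.73690068 185.55374066] [330.17034298 182.44263441]
```

Emit:
servo_tool(commands=[-0.05,-0.06,-0.05,0,0,0,0,-0.1,-0.12,-0.08,0,0,0,0,-0.15,-0.18,-0.08,0,0,0,0,-0.15,-0.2,-0.08,0,0,0,0,-0.15,-0.2,-0.08,0,0,0,0,-0.15,-0.2,-0.08,0,0,0,0])

```text
time: 40.88
tool_pos: [0.3266, -0.4151, 0.2981]
ee_rot: [3.141, -0.0, 1.477]
wrist_force: [0.2, -0.1, -0.1]
width: 0.0003
finger_force: 0.0
```

Run:
```python
from lev import *
t=snapshot("top");s=snapshot("side");t0=dict(t);t0["img"]=cv2.imread("pics/top0.png");s0=dict(s);s0["img"]=cv2.imread("pics/side0.png")
def blob(im,lo,hi,th):
    g=im.mean(2)[lo[1]:hi[1],lo[0]:hi[0]];G=cv2.resize(g,None,fx=8,fy=8,interpolation=cv2.INTER_CUBIC)
    n,l,st,c=cv2.connectedComponentsWithStats((G<th).astype(np.uint8));k=1+np.argmax(st[1:,4])
    P=np.argwhere(l==k)[:,::-1]/8+np.array(lo)-.5
    return P.min(0).round(1),P.max(0).round(1),P.mean(0).round(2),len(P)/64
A=blob(t0["img"],(326,144),(350,160),75);B=blob(t["img"],(294,140),(316,156),75)
for th in(45,60): 
    a=blob(s0["img"],(350,205),(370,225),th);b=blob(s["img"],(345,180),(370,205),th);print(th,a,b)
    for X,x in((A,a),(B,b)):
        p,e=tri(t,X[2],s,x[2]);d=rot(q[2]).T@(p[:2]-q[:2]);print(p.round(4),e.round(4),"dock",d.round(4))
cv2.imwrite("pics/m.png",np.hstack([cv2.resize(s0["img"][175:235,335:385],None,fx=8,fy=8,interpolation=2),cv2.resize(s["img"][175:235,335:385],None,fx=8,fy=8,interpolation=2)]))
```

```text
45 (array([357.1, 209.6]), array([362.8, 215.8]), array([360.01, 212.73]), 23.578125) (array([354.9, 190.8]), array([359. , 203.1]), array([356.9 , 197.13]), 30.40625)
[ 0.6843 -0.0438  0.0806] 0.0017 dock [ 0.1035 -0.1469]
[0.6935 0.0547 0.0736] 0.0014 dock [ 0.1037 -0.0479]
60 (array([356.9, 209.1]), array([363. , 216.6]), array([360.01, 212.75]), 31.71875) (array([354.8, 190.6]), array([359.1, 203.4]), array([356.97, 197.01]), 53.671875)
[ 0.6843 -0.0438  0.0805] 0.0017 dock [ 0.1035 -0.1469]
[0.6936 0.0547 0.0742] 0.0018 dock [ 0.1037 -0.0479]
```

View pics/m.png

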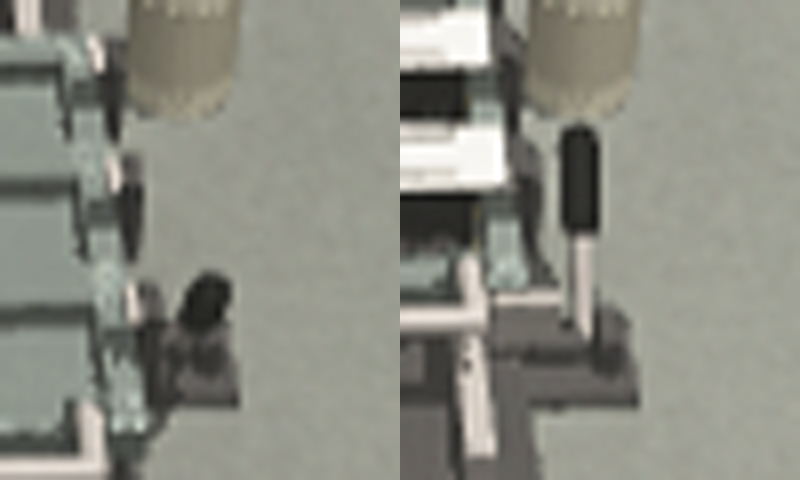

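```bash
python3 -c "
from bench import close_job
print(close_job())"
```

```text
the job is handed in; nothing more can be done
None
```

I put both battery packs upright in bays 0 and 1, snapped all three covers shut, pushed the carriage home, flipped the lever over to its locked stop and handed the job in; the camera checks agreed, but `close_job()` returned no verdict.

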